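# Hang up the pacifier basket, then turn the bottle carousel to the mint bottle and hold it

### The job

Clear the blue pacifier basket away by hanging it by its white handle in the dip of the hook on the stand, and let go of it. Then gently turn the bottle carousel by one of its upright steel posts until the bottle with the mint nipple faces front, in line with the orange pointer on the base, and finish still gripping that post so the carousel is held still while a parent takes the bottle. Leave the pacifier case, the steel bowl and the spare bottle where they stand.

Things in the scene. Friction and masses are not known exactly. Their poses are not given: they have to be found in the camera images.
- basket: loose blue open basket, about 0.11 kg, 70 mm in its x, 120 mm in y, 45 mm high, two pacifiers fixed inside. Origin at its underside's centre, z up. Rigid white bail handle in its y-z plane: 8 mm round uprights at y = +-53 to 57 mm and a straight level flat-sided top bar along y, 114 mm long, 8 mm wide (x), 10 mm high, centre line 120 mm above the underside.
- bail (a point): the middle of the basket handle's top bar, on its centre line; axes as the basket's
- hook: fixed steel hook stand, origin at its foot's centre on the ledge (disc 110 mm wide, 12 thick). Post 8 mm thick up to z = 185 mm; then 8 mm wire in the stand's x-z plane: level along -x to x = -47 mm, down in a V to x = -70 mm (wire centre z = 165), up to x = -93 mm, z = 185, ending in a tip whose top is at z = 196. A handle bar hangs across it, along the stand's y.
- hook_seat (a point): the top of the wire at the lowest point of the V, 169 mm above the ledge: a hung handle bar wedges in the V with its centre line about 10 mm above this point. Axes as the stand's (wire along x, a hung bar along y)
- carousel: fixed round base of the bottle carousel. Origin on the turning axis at the ledge. Its -x axis is the front; a flat orange pointer, 18 mm wide, sticks out there on the ledge to 164 mm from the axis.
- turntable (a joint): angle of the turntable on the base, rad, counter-clockwise from above; 0 (or any whole turn) when the mint bottle faces front. Turns freely both ways by more than a turn, and stays where it is left; about 0.6 N at a post moves it.
- mint_bottle (a point): middle of the marked bottle's mint nipple, on its axis, 70 mm from the turning axis. On the turntable (cream disc, radius 122 mm, top 30 mm above the ledge) three glass bottles are fixed, 52 mm wide, 120 degrees apart, nipple tips 185 mm above the ledge; the marked one has mint nipple and collar, the others amber nipples and white collars.
- front (a point): the point where mint_bottle is when the marked bottle faces front exactly (fixed to the base, 70 mm from the axis, above the pointer)
- post_a (a point): top centre of post a: an upright round steel post fixed on the turntable, 14 mm thick, 105 mm from the turning axis, 115 mm tall, from 30 to 145 mm above the ledge, 93 mm from the nearest bottle axes. It stands across the axis from the mint bottle.
- post_b (a point): top centre of post b, like post a, 120 degrees counter-clockwise (from above) of post a
- post_c (a point): top centre of post c, like post a, 240 degrees counter-clockwise (from above) of post a
- case: loose white pacifier case with a mint clip, 60 x 85 x 45 mm; origin under its centre. To be left alone.
- bowl: loose steel bowl, 100 mm across, 45 mm high; origin under its centre. To be left alone.
- spare: loose spare feeding bottle, 52 mm across, 145 mm tall, standing on the ledge with an amber nipple; origin under its centre. To be left alone.

How it is judged:
On the way, in this order (a step that is already met when the one before it is completed fails the run):
1. the basket hangs by its handle in the hook, released (distance between bail and hook_seat below 0.035 m and contact force between basket and hook above 0.3 N and contact force between basket and the fingers below 0.05 N and angle between basket's own z axis and vertical below 0.5 rad and linear speed of basket below 0.15 m/s), for 0.3 s.
2. the mint bottle faces front and the carousel is held still by a post (horizontal distance between mint_bottle and front below 0.01 m and velocity of joint turntable between -0.1 and 0.1 rad/s and contact force between any of post_a_shaft, post_b_shaft, post_c_shaft and the fingers above 2 N), for 0.3 s.
At the end, for the whole second after the job is handed in: Basket on the hook, not touched: bar middle within 35 mm of the seat, tilt under 0.5 rad, under 0.15 m/s. Mint bottle within 10 mm (8 degrees) of the front point, turntable slower than 0.1 rad/s, fingers on a post with over 2 N (all of step 1 and all of step 2); the arm keeps its last pose, push and grip.
It fails at once if the carousel is spun fast (over 2.5 rad/s) (velocity of joint turntable above 2.5 rad/s or velocity of joint turntable below -2.5 rad/s).
It fails at once if the pacifier case, bowl or spare bottle is moved by more than 30 mm or tipped (distance of any of case, bowl, spare from where it was at the start of the episode above 0.03 m or angle between any of case, bowl, spare's own z axis and vertical above 0.5 rad).
It also fails if it takes over 64 s, if anything falls off the work surface, if the arm or the gripper's body presses on something with over 40 N, if the wrist force passes 120 N, or if a joint passes its speed limit or range.

### The arm

A 6-joint arm with a two-finger parallel gripper is mounted at the origin on the work surface. World frame = base frame: x ahead of the robot, y to its left, z up, the work surface at z = 0. Lengths are in m, angles in rad, forces in N, time in s.
With the tool pointing down it reaches from about 0.35 to 0.8 m from the base axis. Payload 7.3 kg.
Tool frame: the origin (TCP) lies between the finger pads; the fingertips stand 25 mm ahead of it and the grasp point (between the pads) lies 6 mm ahead of it (r.tip_extent is the distance from the TCP to the fingertips, in m); z points along the fingers, y is the direction in which the jaws open and shut (so a half turn about z gives the same grasp; the last joint's range is limited). The gripper opens to 85 mm and grips with 20 to 120 N. Pads are 22 mm wide; open, the fingers measure 114 mm over their backs; the gripper's body (76 mm by 85 mm) begins 54 mm behind the grasp point. The pads swing forward as they close: fully open they stand 13 mm farther back than shut.
Start: joints at [1.141, 0.342, 1.524, -0, 1.275, -0.146], TCP at [0.147, 0.504, 0.256] pointing down, gripper open.
Joint ranges: [-2.53, 2.53], [-0.77, 2.02], [0.04, 2.7], [-1, 4.14], [0.28, 2.66], [-3.11, 3.11]. Speed limits (rad/s): [2.57, 2.57, 3.14, 3.14, 3.14, 3.14].

### API

Orientations are given as a unit quaternion [x, y, z, w].
In Python, from workcell import r, command_gripper, optics gives the robot as it stands. The module is installed in compiled form; this text tells all that it offers. Calls block until the motion is done:
- r.reach(position, orientation): joint-space move of the TCP to a pose.
- r.move_straight(position, orientation=None, speed=0.15, max_force=None): straight line of the TCP; orientation=None keeps the orientation; speed is the mean speed in m/s. With max_force (N) it stops when the force on the tool has changed by that much, and returns True; else False.
- r.movej(angles): joint-space move.
- command_gripper(opening, force=None): finger opening in m; force is the grip in N (None keeps the last); returns when the fingers have stopped.
- r.hold(seconds).
- r.solve_ik(position, orientation): joint angles nearest the present ones, or None.
- r.read_state(): the state.
- optics.get_image(name): name is "scene" or "side" or "wrist"; returns (picture, depth): 400x640x3 uint8, red, green, blue; 400x640 float32, m along the optical axis (not along the pixel's ray), 0 where there is no reading.
- optics.camera_model(name): a dict with "K" (3x3 intrinsics, pixels), "R" (3x3) and "t" (3): a world point X has camera coordinates R X + t; the wrist camera has in their place "tool_from_camera" (4x4, takes a point from camera to tool coordinates, whose origin is the TCP and whose axes are the flange's). Camera axes: x right, y down, z forward; pixel columns grow to the right and rows downward; lengths in m; the calibration is good to about 2 mm. A picture is of the moment at which its call begins: read the wrist's pose just before it. camera_model takes no time and is no camera call.
A pose or a line that the arm cannot do raises r.PlanningError and nothing moves.
- r.finish_job(): hands the job in, once; it reports no verdict.
The state is a dict: "time_s": time; "joint_positions": joint angles; "dq": joint speeds; "tau": joint torques, N m; "eef_pos": TCP position; "eef_rot": TCP orientation; "contact_force": force on the tool from outside, world axes, zero at the start; "torque": the same for the moment, N m; "grip_width": finger opening in m.
Only numpy, scipy, OpenCV 4.12 (cv2) and the standard library are available. Lean on these libraries where they do the work, as an engineer would, in place of code of your own. Each camera call takes 0.05 s, during which the arm holds its last target. There are 200 camera calls.

## Working session

There is one attempt and no reset: what is moved stays moved. The work goes in short steps, each a Python script; the robot and the scene stay as the last script left them, time stands still between calls to the robot, and variables do not carry over. Pictures are saved under pics/ and viewed, about 8 in all and at most 12, crops included, and the job is handed in when it is done.

```bash
mkdir -p pics
cat > h.py <<'E'
import numpy as np, cv2
from workcell import r, command_gripper, optics
from scipy.spatial.transform import Rotation as R
def cloud(name):
    s=r.read_state(); im,d=optics.get_image(name); m=optics.camera_model(name); K=np.array(m["K"])
    v,u=np.mgrid[:400,:640]; P=np.stack([(u-K[0,2])/K[0,0]*d,(v-K[1,2])/K[1,1]*d,d],-1)
    if name=="wrist":
        T=np.array(m["tool_from_camera"]); P=P@T[:3,:3].T+T[:3,3]
        P=P@R.from_quat(s["eef_rot"]).as_matrix().T+s["eef_pos"]
    else: P=(P-np.array(m["t"]))@np.array(m["R"])
    P[d==0]=np.nan
    return im,P
def save(n,im): cv2.imwrite(f"pics/{n}.png",im[...,::-1])
E
python3 - <<'E'
from h import *
for n in("scene","side"):
    im,P=cloud(n); save(n,im); np.savez(n,im=im,P=P)
print(r.read_state())
E
```

```text
{'time_s': 0.1, 'joint_positions': array([ 1.14099237e+00,  3.42661889e-01,  1.52490378e+00, -2.21999418e-05,
        1.27538354e+00, -1.45974262e-01]), 'dq': array([-0.00100962, -0.00143341, -0.00266591,  0.00135903,  0.0001689 ,
        0.00015587]), 'tau': array([ 2.70560173e-03, -4.34449875e+01, -2.46490592e+01, -5.68754285e-05,
        4.74150904e-03,  5.74779776e-06]), 'eef_pos': array([0.1468585 , 0.50371717, 0.25569702]), 'eef_rot': array([ 1.41435733e-01,  9.89947207e-01, -6.53381047e-04, -1.82403528e-04]), 'contact_force': array([-0.05501574, -0.45151953, -0.84820129]), 'torque': array([-0.00533788, -0.05772982,  0.00798336]), 'grip_width': 0.08572424316304003}
```

View pics/scene.png

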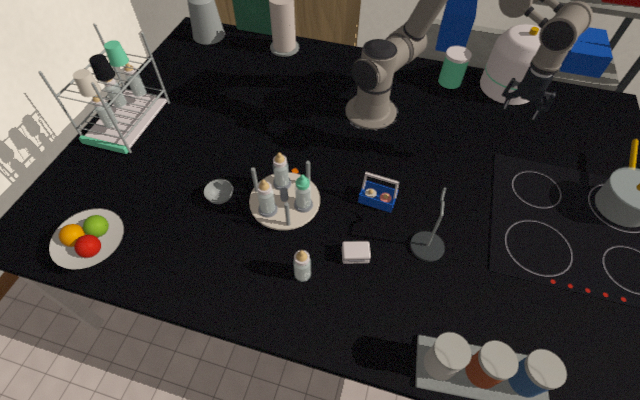

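View pics/side.png

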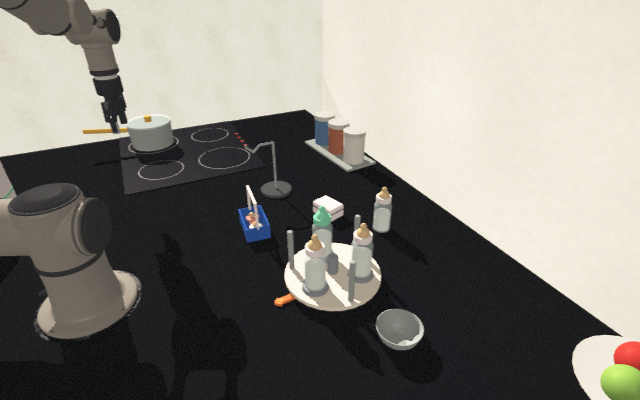

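The scene picture shows the basket at (378,195) with its bar at (363,178)-(397,184), hook stand foot at (428,246), carousel at (285,200) with the mint nipple at (303,183) and pointer at (295,171). The bowl is at (218,191), the case at (356,252) and the spare bottle at (302,266).

Run:
```python
from h import *
for n,boxes in {"scene":dict(basket=(355,170,402,212),hook=(408,185,450,262),car=(245,148,325,232),case=(338,238,374,268),spare=(290,248,316,284),bowl=(202,178,236,206)),
                "side":dict(basket=(235,182,272,244),hook=(243,138,295,200),car=(272,203,385,308))}.items():
    z=np.load(n+".npz"); im,P=z["im"],z["P"]
    hsv=cv2.cvtColor(im,cv2.COLOR_RGB2HSV)
    print(n)
    for k,(a,b,c,d) in boxes.items():
        p=P[b:d,a:c].reshape(-1,3); q=hsv[b:d,a:c].reshape(-1,3)
        ok=np.isfinite(p[:,0])&(p[:,2]>0.008); p,q=p[ok],q[ok]
        print(k,len(p),p.min(0).round(3),p.max(0).round(3),p.mean(0).round(3))
        if k=="basket":
            t=p[p[:,2]>.11]; print(" bar",len(t),t.mean(0).round(3),np.cov(t[:,:2].T)); 
            print(np.array(sorted(t.round(3).tolist(),key=lambda x:x[1]))[::4])
        if k=="hook":
            t=p[p[:,2]>.15]; print(np.array(sorted(t.round(3).tolist(),key=lambda x:x[1]))[::3])
            t=p[p[:,2]<.02]; print(" foot",(t.max(0)+t.min(0))/2,t.max(0)-t.min(0))
        if k=="car":
            m=(q[:,0]>65)&(q[:,0]<90)&(q[:,1]>80)&(p[:,2]>.12);print(" mint",m.sum(),p[m].mean(0).round(3),p[m].max(0).round(3))
            t=p[(abs(p[:,2]-.03)<.006)]; print(" disc",(t.max(0)+t.min(0))/2,t.max(0)-t.min(0))
            p2=P[b:d,a:c].reshape(-1,3);q2=hsv[b:d,a:c].reshape(-1,3)
            m=(q2[:,0]<14)&(q2[:,1]>180)&(p2[:,2]<.015);print(" ptr",m.sum(),np.nanmean(p2[m],0),p2[m].min(0),p2[m].max(0))
            t=p[(p[:,2]>.09)&(p[:,2]<.15)]
            from scipy.cluster.hierarchy import fcluster,linkage
            L=fcluster(linkage(t[:,:2]),.012,'distance')
            for i in set(L): 
                c2=t[L==i]
                if len(c2)>4: print("  cl",len(c2),c2.mean(0).round(3),c2.max(0).round(3),(c2.max(0)-c2.min(0)).round(3))
```

```text
scene
basket 867 [0.41  0.056 0.008] [0.493 0.181 0.131] [0.455 0.118 0.047]
 bar 126 [0.453 0.119 0.123] [[1.99825137e-05 1.08817552e-04]
 [1.08817552e-04 1.15229977e-03]]
[[0.443 0.062 0.124]
 [0.453 0.065 0.122]
 [0.456 0.068 0.131]
 [0.451 0.071 0.122]
 [0.449 0.075 0.115]
 [0.451 0.078 0.119]
 [0.448 0.083 0.127]
 [0.444 0.086 0.123]
 [0.449 0.091 0.125]
 [0.451 0.095 0.124]
 [0.45  0.098 0.119]
 [0.452 0.102 0.123]
 [0.454 0.106 0.121]
 [0.448 0.11  0.126]
 [0.452 0.113 0.116]
 [0.449 0.118 0.125]
 [0.449 0.121 0.126]
 [0.447 0.124 0.125]
 [0.45  0.128 0.124]
 [0.458 0.132 0.13 ]
 [0.453 0.136 0.12 ]
 [0.459 0.14  0.123]
 [0.459 0.143 0.12 ]
 [0.459 0.147 0.121]
 [0.453 0.151 0.126]
 [0.458 0.154 0.117]
 [0.449 0.158 0.123]
 [0.452 0.162 0.123]
 [0.457 0.165 0.125]
 [0.459 0.168 0.112]
 [0.458 0.171 0.112]
 [0.457 0.174 0.113]]
hook 903 [0.433 0.257 0.008] [0.647 0.365 0.198] [0.591 0.311 0.037]
[[0.501 0.305 0.188]
 [0.503 0.306 0.187]
 [0.527 0.306 0.172]
 [0.506 0.307 0.186]
 [0.541 0.307 0.186]
 [0.507 0.308 0.182]
 [0.52  0.308 0.174]
 [0.55  0.308 0.187]
 [0.571 0.308 0.1
[... 3260 characters left out ...]
0.09156059  0.03005011] [0.35713518 0.43823658 0.01177105]
 ptr 34 [ 0.42110607 -0.20861215  0.00629523] [ 0.39815745 -0.21480804  0.00104145] [ 0.44362701 -0.20354358  0.00996152]
  cl 37 [ 0.782 -0.058  0.096] [ 0.791 -0.039  0.105] [0.015 0.029 0.014]
  cl 447 [ 0.607 -0.242  0.12 ] [ 0.64 -0.21  0.15] [0.05  0.044 0.06 ]
  cl 141 [ 0.549 -0.296  0.121] [ 0.558 -0.285  0.147] [0.014 0.016 0.057]
  cl 478 [ 0.488 -0.235  0.12 ] [ 0.52  -0.204  0.15 ] [0.051 0.041 0.06 ]
  cl 84 [ 0.65  -0.144  0.129] [ 0.658 -0.133  0.148] [0.014 0.017 0.046]
  cl 117 [ 0.47  -0.133  0.123] [ 0.478 -0.126  0.148] [0.014 0.013 0.057]
  cl 346 [ 0.557 -0.135  0.123] [ 0.586 -0.107  0.15 ] [0.048 0.04  0.06 ]
```

```bash
cat >> h.py <<'E'
def down(jaw,flip=0):  # tool down, jaw axis at world angle jaw
    t=(jaw+np.pi/2+flip*np.pi)/2; return np.array([np.cos(t),np.sin(t),0,0]) if 0 else np.array([np.cos(t),np.sin(t),0.,0.])
YAW=-0.09; BAR=np.array([.450,.117]); SEAT=np.array([.518,.309]); OFF=-.030
def tcp(bar,yaw,z): return [bar[0]-np.sin(yaw)*OFF,bar[1]+np.cos(yaw)*OFF,z+.006]
E
python3 - <<'E'
from h import *
# preflight
for f in (0,1):
    print(f,[None if (q:=r.solve_ik(p,down(y,f))) is None else q.round(2)[[0,4,5]] for p,y in((tcp(BAR,YAW,.25),YAW),(tcp(BAR,YAW,.12),YAW),(tcp(SEAT,0,.216),0.))])
    for a in (26,146):
      for d in (0,50,101.5):
        t=np.radians(a+d); q=r.solve_ik([.56+.105*np.cos(t),-.188+.105*np.sin(t),.136],down(t+np.pi/2,f)); print(a,d,None if q is None else q.round(2))
f=min((0,1),key=lambda f:abs(r.solve_ik(tcp(BAR,YAW,.25),down(YAW,f))-r.read_state()["joint_positions"])[5])
print("flip",f)
command_gripper(.06,40)
r.reach(tcp(BAR,YAW,.25),down(YAW,f))
im,P=cloud("wrist"); save("w1",im); np.savez("w1",im=im,P=P)
t=P[(P[...,2]>.11)&(P[...,2]<.14)]; print(t.min(0),t.max(0),t.mean(0),np.polyfit(t[:,1],t[:,0],1), r.read_state()["time_s"])
E
```

```text
0 [array([0.02, 1.22, 0.11]), array([0.02, 0.88, 0.11]), array([0.36, 1.26, 0.36])]
26 0 [-0.33  0.71  1.24 -0.    1.19 -2.35]
26 50 None
26 101.5 [-0.36  0.44  1.74 -0.    0.96  2.13]
146 0 [-0.42  0.42  1.78 -0.    0.94  1.74]
146 50 [-0.59  0.44  1.74 -0.    0.96  0.7 ]
146 101.5 [-0.63  0.58  1.49 -0.    1.07 -0.24]
1 [array([ 0.02,  1.22, -3.03]), array([ 0.02,  0.88, -3.03]), array([ 0.36,  1.26, -2.78])]
26 0 [-0.33  0.71  1.24 -0.    1.19  0.79]
26 50 [-0.28  0.58  1.49 -0.    1.07 -0.03]
26 101.5 [-0.36  0.44  1.74 -0.    0.96 -1.01]
146 0 [-0.42  0.42  1.78 -0.    0.94 -1.4 ]
146 50 [-0.59  0.44  1.74 -0.    0.96 -2.44]
146 101.5 [-0.63  0.58  1.49 -0.    1.07  2.9 ]
flip 0
[ 0.43956822 -0.09782374  0.11321946] [0.57488658 0.17522783 0.13056504] [0.46862473 0.08456029 0.12523917] [-0.4535836   0.50697989] 2.3917
```

View pics/w1.png

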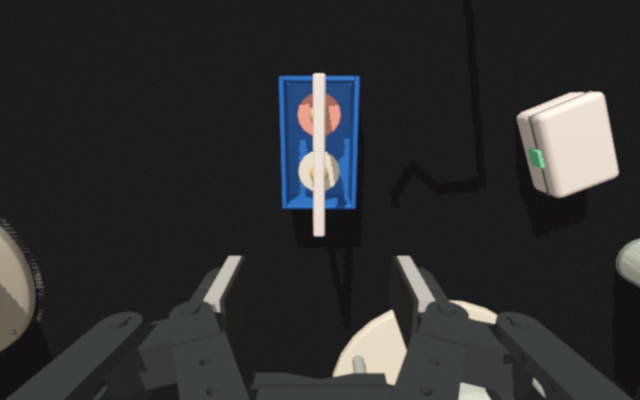

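The wrist view shows the bar at column 319, rows 72–236. It is square to the jaws and centred between the pads (columns 240–398), so I'll grasp it.

Run:
```python
from h import *
P=np.load("w1.npz")["P"][70:240,308:330].reshape(-1,3); t=P[P[:,2]>.11]
mid=(t.min(0)+t.max(0))/2; print(mid.round(4),t.min(0).round(3),t.max(0).round(3),np.polyfit(t[:,1],t[:,0],1))
BAR=mid[:2]; print(BAR)
q=down(YAW)
r.move_straight(tcp(BAR,YAW,.25),q)
print(r.move_straight(tcp(BAR,YAW,.119),q,speed=.12,max_force=8))
command_gripper(0.0,40); s=r.read_state(); print(s["grip_width"])
r.move_straight(tcp(BAR,YAW,.216),speed=.15)
APP=SEAT-[.085,0]
r.move_straight(tcp(APP,0,.216),down(0.),speed=.15)
s=r.read_state();print(s["grip_width"],s["contact_force"],s["eef_pos"],s["time_s"])
im,P=cloud("scene"); im2,_=cloud("wrist")
save("c1",np.hstack([cv2.resize(im[150:290,350:490],(400,400),interpolation=2),cv2.resize(im2,(400,250))[:, :].repeat(1,0) if 0 else cv2.copyMakeBorder(cv2.resize(im2,(400,250)),0,150,0,0,0)]))
```

```text
[0.4484 0.1187 0.1251] [0.44  0.062 0.122] [0.457 0.175 0.128] [0.09394495 0.43723509]
[0.44836685 0.11872308]
False
0.006973057027937349
0.0074449051316276185 [ 0.32857437 -0.20399237 -2.10552003] [0.43308512 0.27838354 0.22195774] 6.6167
```

View pics/c1.png

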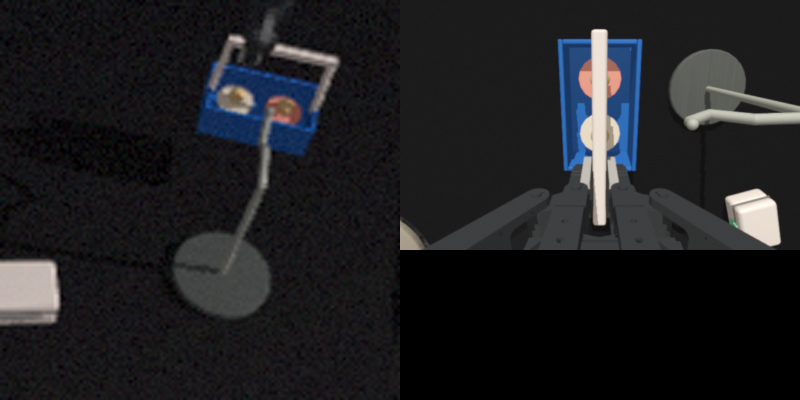

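The basket is held level, and the hook tip (wrist picture, 692,125) lines up with the bar's middle (rows 30–225). Next I thread it over the hook, lower and release.

Run:
```python
from h import *
print(r.move_straight(tcp(SEAT,0,.216),speed=.12,max_force=12), r.read_state()["contact_force"])
print(r.move_straight(tcp(SEAT,0,.176),speed=.04,max_force=5))
s=r.read_state();print(s["contact_force"],s["eef_pos"])
command_gripper(.05); r.hold(.5)
im,P=cloud("scene"); im2,_=cloud("wrist")
save("c2",np.hstack([cv2.resize(im[150:290,350:490],(400,400),interpolation=2),cv2.copyMakeBorder(cv2.resize(im2,(400,250)),0,150,0,0,0)]))
print(r.read_state()["time_s"])
```

```text
False [ 0.23697799  1.12073135 -1.88699786]
True
[2.74201014 0.97151409 0.85175716] [0.51859479 0.27904229 0.18368049]
9.55
```

View pics/c2.png

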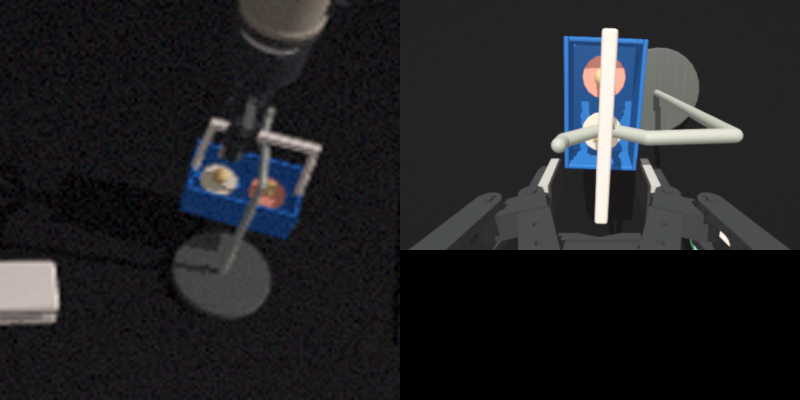

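The basket hangs in the V (wrist picture: bar crosses the wire at 607,130) with both pads well clear. I'll retreat upward and look at the carousel from above.

Run:
```python
from h import *
p=r.read_state()["eef_pos"]; r.move_straight([p[0],p[1],.34],speed=.15)
r.reach([.50,-.28,.42],down(0.))
im,P=cloud("wrist"); save("w3",im); np.savez("w3",im=im,P=P); ims,Ps=cloud("scene"); np.savez("s3",im=ims,P=Ps)
b=Ps[150:250,360:450].reshape(-1,3)
hsv=cv2.cvtColor(ims,cv2.COLOR_RGB2HSV)[150:250,360:450].reshape(-1,3); m=(hsv[:,0]>100)&(hsv[:,0]<125)&(hsv[:,1]>150)
print("basket",np.nanmin(b[m],0),np.nanmax(b[m],0))
hsv=cv2.cvtColor(im,cv2.COLOR_RGB2HSV); p=P.reshape(-1,3); q=hsv.reshape(-1,3)
m=(q[:,0]<14)&(q[:,1]>180)&(p[:,2]<.015); t=p[m]; print("ptr",m.sum(),t.mean(0),t.min(0),t.max(0))
m=(q[:,0]>65)&(q[:,0]<90)&(q[:,1]>80)&(p[:,2]>.13); print("mint",m.sum(),p[m].mean(0))
m=(abs(p[:,2]-.03)<.004)&(np.hypot(p[:,0]-.56,p[:,1]+.188)<.14); t=p[m]; print("disc",(t.min(0)+t.max(0))/2,t.max(0)-t.min(0))
for a in(26,146,266):
    c=np.array([.56,-.188])+.105*np.array([np.cos(np.radians(a)),np.sin(np.radians(a))])
    m=(abs(p[:,2]-.145)<.006)&(np.hypot(*(p[:,:2]-c).T)<.02); print(a,m.sum(),p[m].mean(0) if m.any() else 0,c)
print(r.read_state()["time_s"])
```

```text
basket [ 0.16875448  0.02222006 -0.00574739] [0.61389082 0.38215097 0.10649547]
ptr 70 [ 0.41139997 -0.20211708  0.00128604] [ 0.39349431 -0.21437464 -0.00140567] [ 0.43443732 -0.18829857  0.00867132]
mint 1051 [ 0.56079982 -0.12831506  0.16062602]
disc [ 0.55846161 -0.19775251  0.03028873] [0.242138   0.22164726 0.00741801]
26 191 [ 0.65138722 -0.1417916   0.14479767] [ 0.65437337 -0.14197103]
146 181 [ 0.47144484 -0.12958355  0.14495151] [ 0.47295105 -0.12928475]
266 127 [ 0.55091669 -0.29148374  0.14497796] [ 0.55267557 -0.29274423]
12.8833
```

View pics/w3.png

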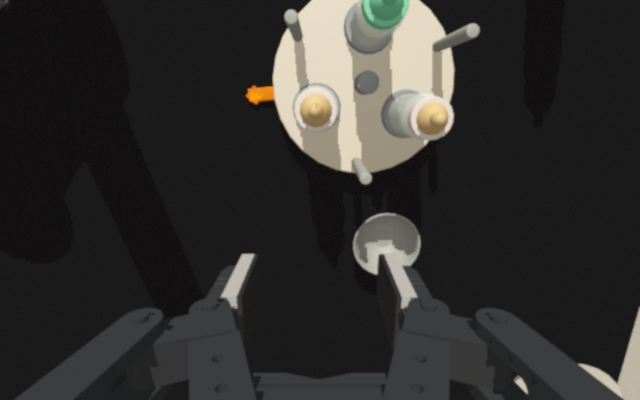

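The view shows the pointer at (260,95), the mint nipple at (385,5) and post b at (475,33), with everything clear. Post tops put the axis at (0.558,−0.188), the mint bottle at about 86° and the front at about 186°. I'll grip post b and swing it +100°.

Run:
```python
from h import *
C=np.array([.5579,-.1876]); Z=.131
def pose(deg,z=Z):
    t=np.radians(deg); return [C[0]+.1043*np.cos(t),C[1]+.1043*np.sin(t),z],down(t+np.pi/2,1)
r.reach(*pose(26.1,.30))
print(r.move_straight(*pose(26.1),speed=.12,max_force=8))
command_gripper(0.,25); s=r.read_state(); print(s["grip_width"],s["contact_force"],s["time_s"])
for d in np.linspace(0,100,11)[1:]:
    r.move_straight(*pose(26.1+d),speed=.05); s=r.read_state(); print(d,s["contact_force"].round(1),round(s["grip_width"],4),round(s["time_s"],2))
r.hold(.4)
for n in("scene","side"):
    im,P=cloud(n); save(n+"4",im); np.savez(n+"4",im=im,P=P)
    p=P.reshape(-1,3); q=cv2.cvtColor(im,cv2.COLOR_RGB2HSV).reshape(-1,3)
    near=np.hypot(p[:,0]-.56,p[:,1]+.188)<.2
    m=near&(q[:,0]>65)&(q[:,0]<90)&(q[:,1]>80)&(p[:,2]>.13); print("mint",m.sum(),p[m].mean(0))
    m=near&(q[:,0]<14)&(q[:,1]>180)&(p[:,2]<.015); print("ptr",m.sum(),p[m].mean(0))
```

```text
False
0.01335518528621446 [-0.25540649 -0.44693854  2.87890327] 16.1417
10.0 [-1.4 -0.2  4.4] 0.0133 16.66
20.0 [-1.5 -2.3  5.5] 0.0131 17.18
30.0 [-1.4 -2.6  5.5] 0.0132 17.69
40.0 [-1.8 -4.2  5.9] 0.0135 18.21
50.0 [-0.8 -4.6  5.1] 0.0132 18.73
60.0 [-0.4 -4.7  5. ] 0.0134 19.24
70.0 [ 0.4 -7.6  4. ] 0.0132 19.76
80.0 [ 2.  -6.2  3.6] 0.0132 20.27
90.0 [ 3.4 -6.5  2.4] 0.0135 20.79
100.0 [ 4.7 -6.9  1.1] 0.0135 21.31
mint 150 [ 0.49984335 -0.19024577  0.16380997]
ptr 23 [ 0.52541036 -0.2722583   0.000565  ]
mint 290 [ 0.48582015 -0.2057786   0.16048496]
ptr 43 [ 0.42284976 -0.20813765  0.00604714]
```

```bash
python3 -c "
import cv2,numpy as np
a=cv2.imread('pics/scene4.png')[130:280,230:470];b=cv2.imread('pics/side4.png')[130:350,200:440]
cv2.imwrite('pics/c4.png',np.hstack([cv2.resize(a,(440,275)),cv2.resize(b,(300,275))]))"
```

```text
(no output)
```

View pics/c4.png

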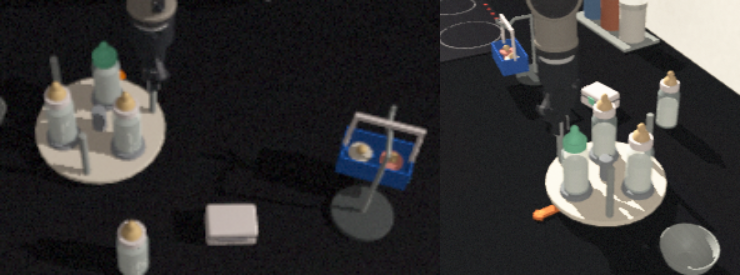

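The mint bottle sits over the pointer: about 186–187° measured, with the pointer at 186–188° and a tolerance of 8°. The basket still hangs in the V, and the bowl, case and spare bottle stand where they were. I'll hand it in.

```bash
python3 -c "
from h import *
s=r.read_state(); print(s['grip_width'],s['contact_force'],s['time_s']); r.finish_job()"
```

```text
0.013397404791269827 [ 4.3974527  -6.43107945  1.07632543] 21.8083
the job is handed in; nothing more can be done
```

The basket now hangs by its handle in the hook's V and is released. The mint bottle faces the pointer, with the arm still gripping post b at 25 N. I handed the job in at 21.8 s of the 64 s allowed, and it gave no verdict.

- **Basket:** after the release, the pictures showed the bar resting in the V with both pads clear, and it was still hanging level at the end. I judged this by eye: I took no final position reading, and the one automatic basket measurement was useless because it picked up other blue things.
- **Carousel:** I turned it about 100° counter-clockwise at roughly 0.35–0.4 rad/s. The mint bottle measured about 186–187° around the axis, against the 8° tolerance.
- **Pointer direction:** the cameras disagreed slightly. The wrist view gave 186° and the side view 187–189°, so the bottle should be within about 3° of the front. The last overhead pointer reading was invalid, so I ignored it.
- **Grip:** the finger opening stayed at 13.4 mm on the 14 mm post, and the outside force on the tool was about 8 N.
- **Left alone:** the pacifier case, bowl and spare bottle looked unmoved in the final pictures; I did not measure them again.

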